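# Pour the nuts from the spout carton into the parts dish

### The arm

A 7-joint arm with a two-finger parallel gripper is mounted at the origin on the work surface. World frame = base frame: x ahead of the robot, y to its left, z up, the work surface at z = 0. Lengths are in mm, angles in rad, forces in N, time in s.
With the tool pointing down it reaches from about 350 to 900 mm from the base axis. Payload 19.9 kg.
Tool frame: the origin (TCP) lies at the very end of the fingers, on their centre line; the grasp point (between the pads) lies 19 mm behind it; z points along the fingers, y is the direction in which the jaws open and shut (so a half turn about z gives the same grasp; the last joint's range is limited). The gripper opens to 85 mm and grips with 20 to 120 N. Pads are 22 mm wide; open, the fingers measure 114 mm over their backs; the gripper's body (76 mm by 85 mm) begins 54 mm behind the grasp point. The pads swing forward as they close: fully open they stand 13 mm farther back than shut.
Start: joints at [1.119, 0.417, -0.01, 1.614, 0.005, 1.111, -0.053], TCP at [249.582, -572.983, 231.26] pointing down, gripper open.
Joint ranges: [-2.81, 2.81], [-0.39, 2.02], [-1.27, 1.25], [0.06, 2.57], [-1.19, 4.33], [0.19, 2], [-2.82, 2.82]. Speed limits (rad/s): [1.89, 1.89, 2.39, 2.39, 3.01, 3.01, 3.01].

### API

Orientations are given as a rotation vector (axis times angle).
In Python, from rig import readout, capture, finish_job gives the robot as it stands.
- The arm moves only by the tool jog_arm, never from a script. Its argument "rows" is one flat list of numbers, 7 for each row, row after row: the opening, from 0 (shut) to 1 (fully open), then the shift along the world's x, y, z in cm, then the turn, a rotation vector about the world's x, y, z in degrees. A call has 1 to 20 rows; each row is the pose to reach, as a shift and turn from the pose commanded when the call began; what a row does not reach only later rows make up. A row lasts 1/10 s, in which the tool goes at most 50 mm and 8.59 degrees, less where a joint would pass 70% of its speed; a pose out of reach is approached as far as the arm can. A call with a gripper value outside its range is refused whole. The fingers move at their own pace and stop on an object; "force" is the grip in N (left out, the last holds). Time passes only in rows, so rows that repeat a pose let the fingers close. It gives the time, the measured TCP pose, the force and the opening at its end, in the units of the state.
- readout.get_state(): the state, without advancing time (a new reading comes with each control period).
- capture(name): name is "side" or "top" or "wrist"; returns a dict with "img" (420x560x3 uint8, red, green, blue), "vertical_fov" (degrees; the focal length in pixels is half the picture's height over the tangent of half this angle, whatever the lens; pixels are square), "cx", "cy" (the principal point, pixels), "extrinsics" (4x4, takes a point from world to camera coordinates); the wrist camera has in their place "tool_from_camera" (4x4, takes a point from camera to tool coordinates, whose origin is the TCP and whose axes are the flange's). Camera axes: x right, y down, z forward; pixel columns grow to the right and rows downward; lengths in mm; the calibration is good to about 2 mm. A picture is of the moment at which its call begins: read the wrist's pose just before it. There is no depth.
- finish_job(): hands the job in, once; it reports no verdict.
The state is a dict: "clock": time; "qpos": joint angles; "joint_vel": joint speeds; "tau": joint torques, N m; "tool_pos": TCP position; "tcp_rot": TCP orientation; "contact_force": force on the tool from outside, world axes, zero at the start; "torque": the same for the moment, N m; "width": finger opening in mm.
Only numpy, scipy, OpenCV 4.12 (cv2) and the standard library are available. Lean on these libraries where they do the work, as an engineer would, in place of code of your own. Each camera call takes 0.05 s, during which the arm holds its last target. There are 200 camera calls.

### The job

While the carton of nuts stands on the bench, pull its folded spout right out by the tab; then pick the carton up, hold the spout low over the empty steel parts dish and tip it so that all six nuts run down the spout into the dish. Stand the carton back on the bench the right way up, let go, and leave the other things on the bench where they are.

Things in the scene. Friction and masses are not known exactly. Their poses are not given: they have to be found in the camera images.
- carton_center (a point): Centre, half-way up, of a brown corrugated-board carton lying flat, loose: 120 long (x), 60 wide (y), 66 high (z), board 4 thick, about 150 g, closed on top, a white label with a picture of a nut on each long side. It holds six loose nuts. The frame turns with it: -x points out of the end that has the fold-out spout, z up when it stands right.
- spout (a joint): Opening angle in rad of the spout, which is the carton's whole front end wall (50 wide) hinged at its lower edge, with fan-shaped gussets that leave a chute 46 wide. 0 shut, upright (it may start a little ajar); it swings outward and down to its stop at 1.4, a chute 10 degrees above level. Friction holds it where it is put: about 0.4 N at the tab moves it, the nuts' weight does not.
- spout_hinge (a point): Middle of the spout's hinge line, fixed in the carton: 58 ahead of the carton's centre towards the spout end, 2 above the carton's underside. The hinge runs along this frame's y, the carton's y.
- spout_tab (a point): Middle of the pull tab, 74 from the hinge line. The tab stands 20 above the carton's top when the spout is shut (free edge 84 from the hinge line); 30 wide, 8 thick (doubled board), its inner face flush with the inner face of the end wall, 2 inside the hinge line. The frame turns with the spout: z points from the hinge to the free edge, -x to the outer side.
- spout_lip (a point): Middle of the pouring edge on the chute's inner face, 64 from the hinge line, where the nuts leave the chute (the narrower tab goes on for 20 more). The frame turns with the spout, as that of the tab.
- dish_in (a point): Centre of the inner floor (3 above the bench) of a round, open steel parts dish: 136 over the rim, 42 high, wall 3, inner floor about 100 across, flaring sides, loose, about 250 g. Axes upright; it starts empty.
- nut1: One of six loose steel M10 hexagon nuts in the carton, 17 across flats, 8.4 thick, about 12 g; origin at its centre. They slide on board and steel at slopes above about 23 degrees. They lie unseen inside the shut carton at the start.
- nut2: Another of the six hexagon nuts, as nut1.
- nut3: Another of the six hexagon nuts, as nut1.
- nut4: Another of the six hexagon nuts, as nut1.
- nut5: Another of the six hexagon nuts, as nut1.
- nut6: Another of the six hexagon nuts, as nut1.
- wrench: Bystander: small chrome wrench lying flat, 150 long along x, 38 wide at the jaw, 8 thick; origin at its middle on the bench.
- lens: Bystander: magnifying glass lying flat, ring 94 across with its centre 50 along +x, wooden handle to 102 along -x, up to 21 high; origin on the bench.
- cup: Bystander: white ceramic cup full of screws, 74 across the rim, 75 high; origin at the centre of its underside.
- clamp: Bystander: steel F-clamp lying flat, from -160 to 126 along x, from -10 to 85 along y, 26 high; origin on the bench.
- screwdriver: Bystander: screwdriver with a wooden handle lying flat, 190 long along x, 26 thick; origin at its middle on the bench.
There are look-alikes about, which are no part of the job. There is more than one size of the part that bears carton_center; the job needs the smallest. Leave any black look-alike of the part that bears dish_in alone.

How it is judged:
By the outcome, as a careful person would: the job done as asked, in the order asked, and still so for the second after the job is handed in, with the robot touching nothing.
It also fails if it takes over 58 s, if anything falls off the work surface, if the arm or the gripper's body presses on something with over 40 N, if the wrist force passes 120 N, or if a joint passes its speed limit or range.

## Working session

There is one attempt and no reset: what is moved stays moved. The work goes in short steps, Python scripts to look and compute and a tool call to move; the robot and the scene stay as the last step left them, time stands still between calls to the robot, and variables do not carry over. Pictures are saved under pics/ and viewed, about 8 in all and at most 12, crops included, and the job is handed in when it is done.

Besides the shell and the picture viewer there is one more tool, called after "Call:" as name(argument=value, ...) on one line, values as JSON. jog_arm: Moves the arm, as the interface text tells. Its arguments: {"type":"object","properties":{"rows":{"type":"array","items":{"type":"number"}},"force":{"type":"number"}},"required":["rows"]}

```bash
mkdir -p pics; ls; cat > h.py <<'E'
import numpy as np, cv2
from rig import readout, capture
from scipy.spatial.transform import Rotation as R
def K(c):
    f=c["img"].shape[0]/2/np.tan(np.radians(c["vertical_fov"])/2); return f,c["cx"],c["cy"]
def grab(name):
    s=readout.get_state(); c=capture(name)
    if name=="wrist":
        T=np.eye(4);T[:3,:3]=R.from_rotvec(s["tcp_rot"]).as_matrix();T[:3,3]=s["tool_pos"]
        c["extrinsics"]=np.linalg.inv(T@c["tool_from_camera"])
    return c
def save(c,fn): cv2.imwrite(fn,c["img"][:,:,::-1])
def ray(c,u,v):
    f,cx,cy=K(c); E=np.array(c["extrinsics"]); Rm=E[:3,:3]
    return -Rm.T@E[:3,3], Rm.T@np.array([(u-cx)/f,(v-cy)/f,1.])
def plane(c,u,v,z):
    o,d=ray(c,u,v); return o+d*(z-o[2])/d[2]
def proj(c,p):
    f,cx,cy=K(c); E=np.array(c["extrinsics"]); q=E[:3,:3]@np.array(p)+E[:3,3]
    return np.array([cx+f*q[0]/q[2],cy+f*q[1]/q[2]])
E
python3 - <<'E'
from h import *
import pickle
print(readout.get_state())
C={n:grab(n) for n in("side","top")}
for n in C: save(C[n],f"pics/{n}0.png"); print(n,K(C[n]),ray(C[n],280,210))
pickle.dump(C,open("c0.pkl","wb"))
E
```

```text
pics
{'clock': 0.0, 'qpos': array([ 1.11849751,  0.4179796 , -0.01030322,  1.61415909,  0.00471122,
        1.11070424, -0.05300064]), 'joint_vel': array([ 0.00025789,  0.00079322,  0.00023162, -0.00145718, -0.00019752,
        0.00063248,  0.00123823]), 'tau': array([-1.20367993e-03, -8.64456296e+01,  6.78184256e-01, -4.34905565e+01,
        1.90058223e-02,  7.43854529e-03, -7.35161257e-05]), 'tool_pos': array([ 249.43960037, -572.69278301,  230.66309965]), 'tcp_rot': array([-3.07439953e+00, -6.40533218e-01,  5.47547226e-04]), 'contact_force': array([ 0.35733165, -0.02011065,  0.14910447]), 'torque': array([-0.0276005 , -0.02626042, -0.01544484]), 'width': 85.41436239201076}
side (np.float64(480.10566481362), 279.1452290516928, 215.28851657000848) (array([-105.85401495,  793.56165349, 1088.96437148]), array([ 0.45412758, -0.54345297, -0.70608181]))
top (np.float64(379.8621551629386), 275.87737639852566, 210.98585314678118) (array([ 339.71491838,   47.93532941, 1128.93098172]), array([ 0.20239203, -0.02457802, -0.97905971]))
```

View pics/top0.png

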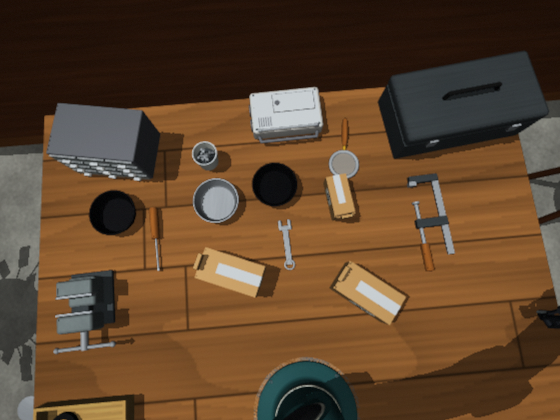

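View pics/side0.png

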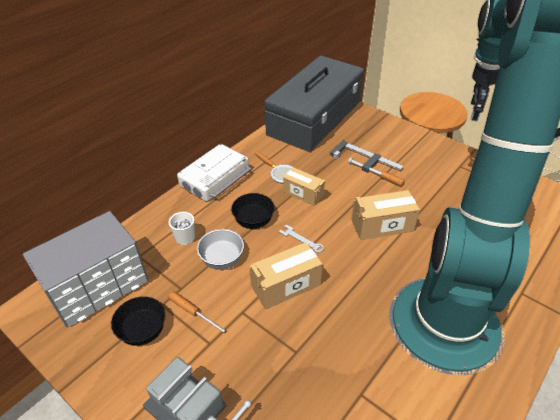

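The small carton is at about (340,196) in the top view, the steel dish at (216,202), and the lens sits just beyond the carton (344,163). Next I'll zoom in on the carton.

```bash
python3 - <<'E'
from h import *
import pickle
C=pickle.load(open("c0.pkl","rb"))
t=C["top"]["img"][145:235,300:390]; s=C["side"]["img"][155:215,260:340]
a=cv2.resize(t,(400,400),interpolation=cv2.INTER_CUBIC); b=cv2.resize(s,(400,300),interpolation=cv2.INTER_CUBIC)
b=np.vstack([b,np.zeros((100,400,3),np.uint8)])
cv2.imwrite("pics/z0.png",np.hstack([a,b])[:,:,::-1])
T=C["top"]
print("dish rim",plane(T,216,202,42)," carton",plane(T,340,196,66),"lens",plane(T,344,163,10))
E
```

```text
dish rim [605.05604067 205.72456074  42.        ]  carton [ 585.0502847  -154.44462626   66.        ] lens [ 700.92273178 -190.16863175   10.        ]
```

View pics/z0.png

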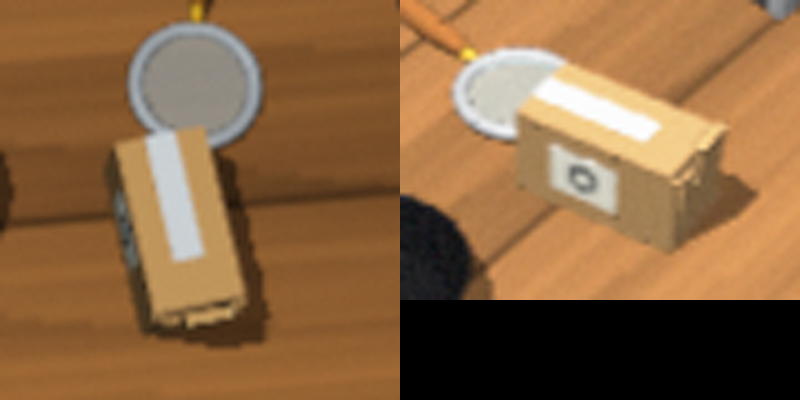

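Call:
jog_arm(rows=[0, 29, 41, 6, 0, 0, -11, 0, 29, 41, 6, 0, 0, -11, 0, 29, 41, 6, 0, 0, -11, 0, 29, 41, 6, 0, 0, -11, 0, 29, 41, 6, 0, 0, -11, 0, 29, 41, 6, 0, 0, -11, 0, 29, 41, 6, 0, 0, -11, 0, 29, 41, 6, 0, 0, -11, 0, 29, 41, 6, 0, 0, -11, 0, 29, 41, 6, 0, 0, -11, 0, 29, 41, 6, 0, 0, -11, 0, 29, 41, 6, 0, 0, -11, 0, 29, 41, 6, 0, 0, -11, 0, 29, 41, 6, 0, 0, -11], force=30)

```text
clock: 1.5
tool_pos: [538.7, -164.6, 291.0]
tcp_rot: [3.123, 0.339, -0.001]
contact_force: [-0.6, -0.4, -1.5]
width: 0.4
```

```bash
python3 - <<'E'
from h import *
import pickle
c=grab("wrist"); save(c,"pics/w1.png"); pickle.dump(c,open("w1.pkl","wb"))
print(K(c),ray(c,280,210)); print(c["extrinsics"])
E
```

```text
(np.float64(289.5590654085597), 281.43123033457886, 210.90296934961788) (array([ 616.43428922, -147.8824637 ,  434.21035245]), array([-0.3013091 , -0.06148429, -0.95156012]))
[[ 2.15035366e-01 -9.76606240e-01  2.06625699e-04 -2.77067829e+02]
 [-9.28366932e-01 -2.04348046e-01  3.10445995e-01  4.07258852e+02]
 [-3.03141273e-01 -6.69486929e-02 -9.50590996e-01  5.89722589e+02]
 [ 0.00000000e+00  0.00000000e+00  0.00000000e+00  1.00000000e+00]]
```

View pics/w1.png

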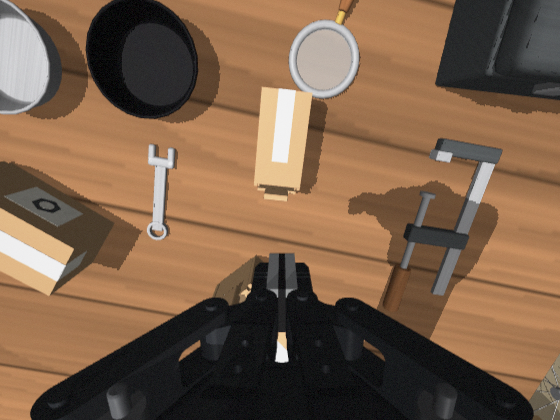

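```bash
python3 - <<'E'
from h import *
import pickle
c=pickle.load(open("w1.pkl","rb"))
# rectified z=66 : px = 4/mm ; u=( -100 - y)*4..., v=(660-x)*4
xs,ys=np.meshgrid(np.arange(560),np.arange(640))
X=665-ys/4.; Y=-85-xs/4.
f,cx,cy=K(c);E=c["extrinsics"]
P=np.stack([X,Y,np.full_like(X,66)],-1)@E[:3,:3].T+E[:3,3]
m=(np.stack([cx+f*P[...,0]/P[...,2],cy+f*P[...,1]/P[...,2]],-1)).astype(np.float32)
im=cv2.remap(c["img"],m[...,0],m[...,1],cv2.INTER_CUBIC)
# grid ticks every 20mm
for k in range(0,560,80): cv2.putText(im,str(int(-85-k/4)),(k,10),0,.35,(255,255,255)); im[:15,k]=255
for k in range(0,640,80): cv2.putText(im,str(int(665-k/4)),(0,k+4),0,.35,(255,255,255)); im[k,:30]=255
save({"img":im[:600]},"pics/r1.png")
E
```

```text
(no output)
```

View pics/r1.png

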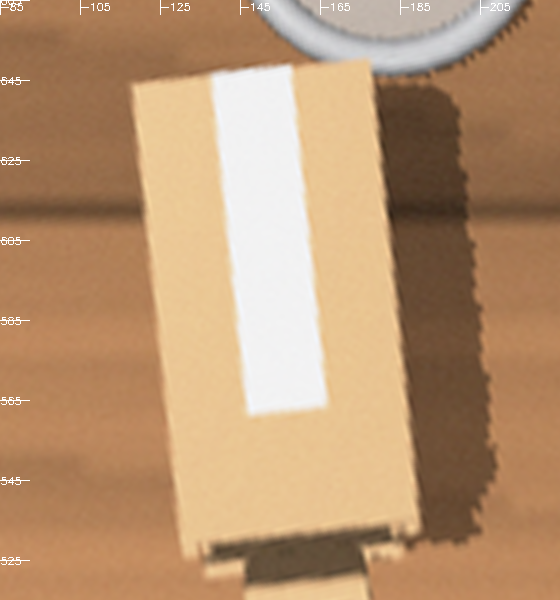

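Call:
jog_arm(rows=[0, 1.2, 0.5, -15, 0, 0, -6.2, 0, 1.2, 0.5, -15, 0, 0, -6.2, 0, 1.2, 0.5, -15, 0, 0, -6.2, 0, 1.2, 0.5, -19, 0, 0, -6.2, 0, 1.2, 0.5, -21.5, 0, 0, -6.2, 0, 1.2, 0.5, -21.5, 0, 0, -6.2, 0, 1.2, 0.5, -21.5, 0, 0, -6.2])

```text
clock: 2.25
tool_pos: [551.7, -158.7, 77.0]
tcp_rot: [3.137, 0.172, 0.0]
contact_force: [0.3, -0.5, 1.7]
width: 0.3
```

```bash
python3 - <<'E'
from h import *
c=grab("wrist"); save(c,"pics/w2.png"); 
E
```

```text
(no output)
```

View pics/w2.png

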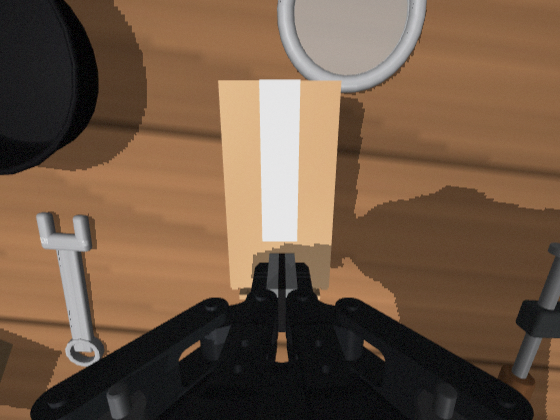

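The fingers are in line with the carton and just behind the tab. I'll push the spout out along its arc.

Call:
jog_arm(rows=[0, -0.9, -0.1, 0, 0, 0, 0, 0, -1.9, -0.2, 0, 0, 0, 0, 0, -2.6, -0.28, -0.2, 0, 0, 0, 0, -3.4, -0.37, -0.4, 0, 0, 0, 0, -4.6, -0.5, -0.9, 0, 0, 0, 0, -5.7, -0.62, -1.6, 0, 0, 0, 0, -6.6, -0.72, -2.5, 0, 0, 0, 0, -7.4, -0.8, -3.55, 0, 0, 0, 0, -7.95, -0.86, -4.7, 0, 0, 0, 0, -8.3, -0.9, -5.95, 0, 0, 0, 0, -8.35, -0.9, -6.2, 0, 0, 0, 0, -8.35, -0.9, -6.3, 0, 0, 0, 0, -8.35, -0.9, -6.3, 0, 0, 0, 0, -8.35, -0.9, -6.3, 0, 0, 0])

```text
clock: 3.7
tool_pos: [468.5, -166.9, 13.6]
tcp_rot: [3.137, 0.174, 0.001]
contact_force: [-0.8, 0.0, 1.6]
width: 0.0
```

```bash
python3 - <<'E'
from h import *
c=grab("wrist"); d=grab("side")
s=cv2.resize(d["img"][140:230,250:350],(466,420),interpolation=cv2.INTER_CUBIC)
im=np.hstack([c["img"][:,100:430],s]); save({"img":im},"pics/w3.png"); print(im.shape)
E
```

```text
(420, 796, 3)
```

View pics/w3.png

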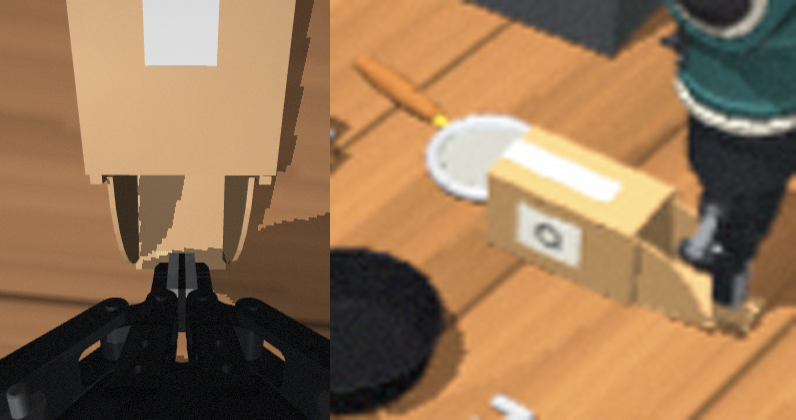

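Call:
jog_arm(rows=[0, 0, 0, 5, 0, 0, 0, 1, 0, 0, 10, 0, 0, 0, 1, 2, 0.2, 15, 0, 0, 0, 1, 5, 0.5, 18, 0, 0, 0, 1, 7, 0.7, 20, 0, 0, 0, 1, 7, 0.7, 20, 0, 0, 0, 1, 7, 0.7, 20, 0, 0, 0, 1, 7, 0.7, 20, 0, 0, 0])

```text
clock: 4.6
tool_pos: [536.9, -160.1, 212.2]
tcp_rot: [-3.136, -0.173, 0.003]
contact_force: [-0.2, -0.0, 0.0]
width: 85.9
```

```bash
python3 - <<'E'
from h import *
c=grab("wrist")
xs,ys=np.meshgrid(np.arange(480),np.arange(600))
X=665-ys/4.; Y=-85-xs/4.
f,cx,cy=K(c);E=c["extrinsics"]
P=np.stack([X,Y,np.full_like(X,66)],-1)@E[:3,:3].T+E[:3,3]
m=(np.stack([cx+f*P[...,0]/P[...,2],cy+f*P[...,1]/P[...,2]],-1)).astype(np.float32)
im=cv2.remap(c["img"],m[...,0],m[...,1],cv2.INTER_CUBIC)
for k in range(0,480,80): cv2.putText(im,str(int(-85-k/4)),(k,10),0,.35,(255,255,255)); im[:15,k]=255
for k in range(0,600,80): cv2.putText(im,str(int(665-k/4)),(0,k+4),0,.35,(255,255,255)); im[k,:30]=255
t=grab("top"); b=cv2.resize(t["img"][165:245,185:250],(320,394),interpolation=cv2.INTER_CUBIC)
b=np.vstack([b,np.zeros((206,320,3),np.uint8)])
save({"img":np.hstack([im,b])},"pics/r2.png")
# dish by gray mask in original top view: ellipse of rim
import pickle
T=pickle.load(open("c0.pkl","rb"))["top"]; h=cv2.cvtColor(T["img"],cv2.COLOR_RGB2HSV)
mk=((h[...,1]<60)&(h[...,2]>70)).astype(np.uint8); mk[:170]=0;mk[235:]=0;mk[:,:185]=0;mk[:,250:]=0
cs,_=cv2.findContours(mk,0,2); cc=max(cs,key=cv2.contourArea); (u,v),ax,_=cv2.fitEllipse(cc)
print(u,v,ax,plane(T,u,v,42), [plane(T,*p,42)[:2] for p in ((cc[:,0].min(0)[0],v),(cc[:,0].max(0)[0],v),(u,cc[:,0].min(0)[1]),(u,cc[:,0].max(0)[1]))])
E
```

```text
215.39138793945312 200.04690551757812 (43.94952392578125, 45.82106399536133) [611.1013348  207.17512547  42.        ] [array([616.97971058, 272.82125519]), array([605.16904336, 140.92689841]), array([678.41967004, 203.38511389]), array([545.65615211, 210.85967887])]
```

View pics/r2.png

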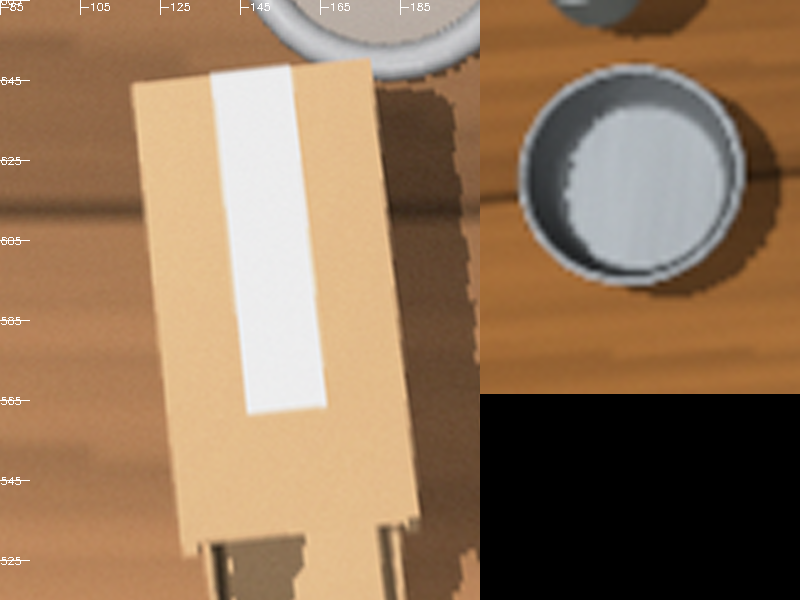

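Call:
jog_arm(rows=[1, 5, 0.6, -8, 0, 0, 0, 1, 5, 0.6, -8, 0, 0, 0, 1, 5, 0.6, -12, 0, 0, 0, 1, 5, 0.6, -16, 0, 0, 0, 1, 5, 0.6, -19.5, 0, 0, 0, 1, 5, 0.6, -19.5, 0, 0, 0, 0.5, 5, 0.6, -19.5, 0, 0, 0, 0.5, 5, 0.6, -19.5, 0, 0, 0, 0.5, 5, 0.6, -19.5, 0, 0, 0, 0.5, 5, 0.6, -19.5, 0, 0, 0, 0.5, 5, 0.6, -19.5, 0, 0, 0, 0.5, 5, 0.6, -19.5, 0, 0, 0], force=35)

```text
clock: 5.9
tool_pos: [589.2, -154.3, 20.4]
tcp_rot: [3.136, 0.173, 0.004]
contact_force: [-2.6, 0.7, 9.2]
width: 59.7
```

Call:
jog_arm(rows=[0.5, 0, 0, 2, 0, 0, 0, 0.5, 0, 0, 6, 0, 0, 0, 0.5, 0, 0, 10, 0, 0, 0, 0.5, 0, 0, 15, 0, 0, -7, 0.5, 1, 2, 19, 0, 0, -14, 0.5, 3, 6, 20, 0, 0, -21, 0.5, 5, 10, 20, 0, 0, -28, 0.5, 6, 14, 20, 0, 0, -35, 0.5, 8, 18, 20, 0, 0, -42, 0.5, 9, 22, 20, 0, 0, -49, 0.5, 9.9, 25, 20, 0, 0, -56, 0.5, 9.9, 26.6, 20, 0, 0, -56, 0.5, 9.9, 26.6, 20, 0, 0, -56, 0.5, 9.9, 26.6, 20, 0, 0, -56])

```text
clock: 7.3
tool_pos: [686.9, 111.0, 218.9]
tcp_rot: [2.852, -1.317, 0.001]
contact_force: [-0.9, -0.5, -2.3]
width: 59.8
```

```bash
python3 - <<'E'
from h import *
s=readout.get_state(); print(s["qpos"].round(2),s["tool_pos"],s["width"],s["contact_force"],s["clock"])
print(R.from_rotvec(s["tcp_rot"]).as_matrix().round(3))
c=grab("side"); d=grab("top")
im=np.hstack([cv2.resize(c["img"][110:310,130:330],(400,400)),cv2.resize(d["img"][120:270,180:330],(400,400))]); save({"img":im},"pics/s4.png")
E
```

```text
[-0.14  0.56 -0.1   1.43  0.06  1.16 -2.68] [686.9328583  111.02931023 218.86744139] 59.784464645229704 [-0.93363359 -0.45010534 -2.25093124] 7.3
[[ 0.648 -0.761  0.001]
 [-0.761 -0.648 -0.   ]
 [ 0.001 -0.    -1.   ]]
```

View pics/s4.png

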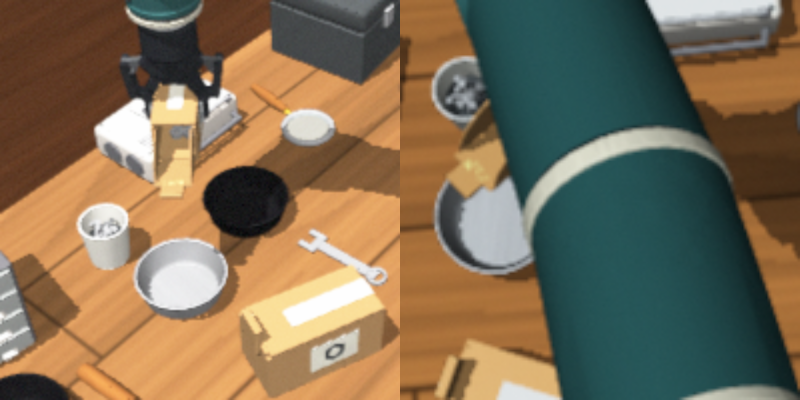

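Call:
jog_arm(rows=[0.5, 0, 0, 0, -5.3, -4.5, 0, 0.5, 0, 0, 0, -10.7, -9.1, 0, 0.5, 0, 0, 0, -15.2, -13, 0, 0.5, 0, 0, 0, -15.2, -13, 0, 0.5, 0, 0, 0, -15.2, -13, 0])

```text
clock: 7.9
tool_pos: [686.4, 113.3, 218.6]
tcp_rot: [2.686, -1.238, 0.477]
contact_force: [0.4, 0.8, -2.3]
width: 59.8
```

```bash
python3 - <<'E'
from h import *
s=readout.get_state(); print(s["qpos"].round(2),s["tool_pos"],s["width"],s["clock"])
print(R.from_rotvec(s["tcp_rot"]).as_matrix().round(3))
E
```

```text
[-0.64  0.51  0.41  1.6   0.16  0.93 -2.82] [686.3988173  113.26447491 218.59224331] 59.78285368602715 7.9
[[ 0.61  -0.76   0.224]
 [-0.714 -0.65  -0.261]
 [ 0.344 -0.001 -0.939]]
```

Call:
jog_arm(rows=[0.5, 1, 1, 0, 0, 0, 7, 0.5, 2, 2, 0, 0, 0, 14, 0.5, 2.8, 3.3, 0, 0, 0, 20, 0.5, 2.8, 3.3, 0, 0, 0, 20, 0.5, 2.8, 3.3, 0, 0, 0, 20, 0.5, 2.8, 3.3, 0, 0, 0, 20])

```text
clock: 8.5
tool_pos: [715.0, 143.7, 218.3]
tcp_rot: [2.908, -0.776, 0.513]
contact_force: [0.2, -0.5, -2.2]
width: 59.7
```

```bash
python3 - <<'E'
from h import *
s=readout.get_state(); print(s["qpos"].round(2),s["tool_pos"],s["width"],s["clock"])
print(R.from_rotvec(s["tcp_rot"]).as_matrix().round(3))
E
```

```text
[-0.56  0.51  0.29  1.58  0.16  0.84 -2.5 ] [714.98009694 143.655161   218.29820572] 59.66409950064214 8.5
[[ 0.815 -0.498  0.297]
 [-0.468 -0.867 -0.169]
 [ 0.342 -0.001 -0.94 ]]
```

Call:
jog_arm(rows=[0.5, 0, 0, -4, 0, 0, 0, 0.5, 0, 0, -8, 0, 0, 0, 0.5, 0, 0, -10.3, 0, 0, 0, 0.5, 0, 0, -10.3, 0, 0, 0, 0.5, 0, 0, -10.3, -1.25, -2.17, 0, 0.5, 0, 0, -10.3, -2.5, -4.33, 0, 0.5, 0, 0, -10.3, -3.74, -6.5, 0, 0.5, 0, 0, -10.3, -4.98, -8.67, 0, 0.5, 0, 0, -10.3, -4.98, -8.67, 0, 0.5, 0, 0, -10.3, -4.98, -8.67, 0])

```text
clock: 9.5
tool_pos: [715.5, 145.5, 116.5]
tcp_rot: [2.817, -0.746, 0.755]
contact_force: [-0.3, 0.1, -1.9]
width: 59.3
```

```bash
python3 - <<'E'
from h import *
s=readout.get_state(); print(s["qpos"].round(2),s["tool_pos"],s["width"],s["clock"])
print(R.from_rotvec(s["tcp_rot"]).as_matrix().round(3))
c=grab("side"); w=grab("wrist")
im=np.hstack([cv2.resize(c["img"][180:300,150:270],(400,400)),cv2.resize(w["img"][20:420,80:480],(400,400))]); save({"img":im},"pics/s5.png")
E
```

```text
[-0.75  0.64  0.46  1.75  0.3   0.5  -2.74] [715.47698062 145.4630464  116.53259634] 59.29730007036188 9.5
[[ 0.752 -0.495  0.435]
 [-0.429 -0.869 -0.246]
 [ 0.5   -0.001 -0.866]]
```

View pics/s5.png

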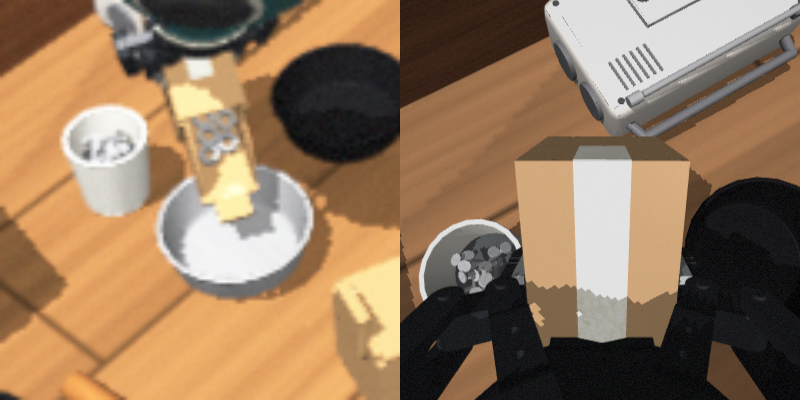

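Call:
jog_arm(rows=[0.5, -0.2, 0.1, 0.2, -1.0, -1.73, 0, 0.5, -0.4, 0.2, 0.3, -2, -3.46, 0, 0.5, -0.5, 0.3, 0.4, -2.5, -4.33, 0, 0.5, -0.5, 0.3, 0.4, -2.5, -4.33, 0, 0.5, -0.7, 0.4, 0.6, -3.5, -6.06, 0, 0.5, -0.9, 0.5, 0.7, -4.5, -7.8, 0, 0.5, -1.1, 0.6, 0.9, -5, -8.67, 0, 0.5, -1.1, 0.6, 0.9, -5, -8.67, 0, 0.5, -1.1, 0.6, 0.9, -5, -8.67, 0, 0.5, -1.3, 0.7, 1.1, -6, -10.4, 0, 0.5, -1.5, 0.9, 1.3, -6.8, -11.7, 0, 0.5, -1.7, 1, 1.6, -7.47, -13, 0, 0.5, -1.7, 1, 1.6, -7.47, -13, 0, 0.5, -1.7, 1, 1.6, -7.47, -13, 0, 0.5, -1.7, 1, 1.6, -7.47, -13, 0])

```text
clock: 11.1
tool_pos: [698.5, 154.4, 131.4]
tcp_rot: [2.644, -0.701, 1.093]
contact_force: [-0.5, -0.3, -1.0]
width: 59.5
```

```bash
python3 - <<'E'
from h import *
s=readout.get_state(); print(s["qpos"].round(2),s["tool_pos"],s["width"],s["clock"])
print(R.from_rotvec(s["tcp_rot"]).as_matrix().round(3))
c=grab("side"); t=grab("top")
im=np.hstack([cv2.resize(c["img"][180:300,150:270],(400,400)),cv2.resize(t["img"][150:250,170:270],(400,400))]); save({"img":im},"pics/s6.png")
E
```

```text
[-1.22  0.83  0.96  1.9   0.14  0.28 -2.81] [698.50397559 154.37652607 131.43981739] 59.547583736024094 11.1
[[ 0.615 -0.495  0.614]
 [-0.351 -0.869 -0.35 ]
 [ 0.706 -0.    -0.708]]
```

View pics/s6.png

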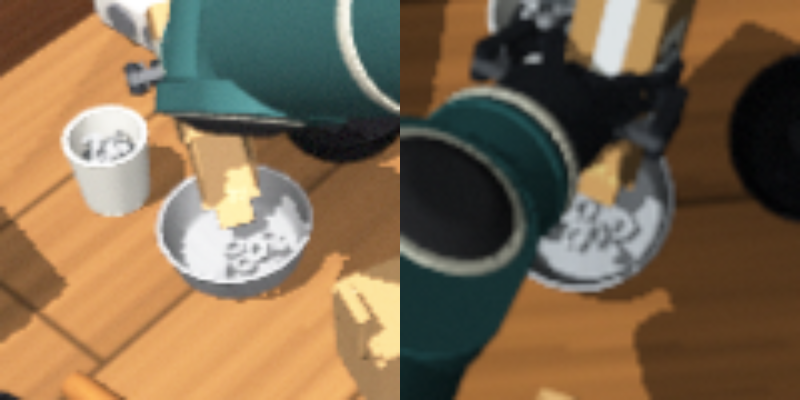

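Call:
jog_arm(rows=[0.5, 0, 0, 0, 0, 0, 0, 0.5, 0, 0, 0, 0, 0, 0, 0.5, 0, 0, 0, 0, 0, 0, 0.5, 0, 0, 2, 0, 0, 0, 0.5, 0, 0, 6, 0, 0, 0, 0.5, 0, -1, 9, 2.5, 4.3, 0, 0.5, 0, -3, 10, 5, 8.7, 0, 0.5, 0, -5, 10, 7.5, 13, 0, 0.5, 0, -7, 10, 10, 17.3, 0, 0.5, 0, -9, 10, 12.5, 21.7, 0, 0.5, 0, -10, 10, 15, 26, 0, 0.5, 0, -10, 10, 17.4, 30.3, 0, 0.5, 0, -10, 10, 20, 34.7, 0, 0.5, 0, -10, 10, 22.4, 39, 0, 0.5, 0, -10, 10, 22.4, 39, 0, 0.5, 0, -10, 10, 22.4, 39, 0, 0.5, 0, -10, 10, 22.4, 39, 0, 0.5, 0, -10, 10, 22.4, 39, 0])

```text
clock: 13.0
tool_pos: [697.8, 55.9, 231.4]
tcp_rot: [-3.035, 0.803, -0.003]
contact_force: [0.5, 0.0, -1.1]
width: 59.7
```

```bash
python3 - <<'E'
from h import *
import pickle
s=readout.get_state(); print(s["qpos"].round(2),s["tool_pos"],s["width"],s["clock"])
print(R.from_rotvec(s["tcp_rot"]).as_matrix().round(3))
F=[]
for i in range(4):
    t=grab("top"); F.append(readout.get_state()["contact_force"])
print(np.round(F,2))
c=grab("side"); pickle.dump((t,c),open("c7.pkl","wb"))
# bright/dark nut blobs in the dish: how visible
g=cv2.cvtColor(c["img"],cv2.COLOR_RGB2GRAY)
im=np.hstack([cv2.resize(c["img"][220:275,192:247],(400,400),interpolation=cv2.INTER_CUBIC),cv2.resize(t["img"][170:230,185:245],(400,400),interpolation=cv2.INTER_CUBIC)]); save({"img":im},"pics/s7.png")
E
```

```text
[-0.44  0.59  0.49  1.42 -0.29  1.2  -2.01] [697.75897372  55.86487559 231.40975022] 59.65665105256201 13.0
[[ 0.869 -0.494  0.002]
 [-0.494 -0.869  0.002]
 [ 0.001 -0.003 -1.   ]]
[[-0.15  0.28 -0.8 ]
 [-0.12  0.38 -0.7 ]
 [-0.4   0.86 -1.9 ]
 [-0.12  0.01 -1.81]]
```

View pics/s7.png

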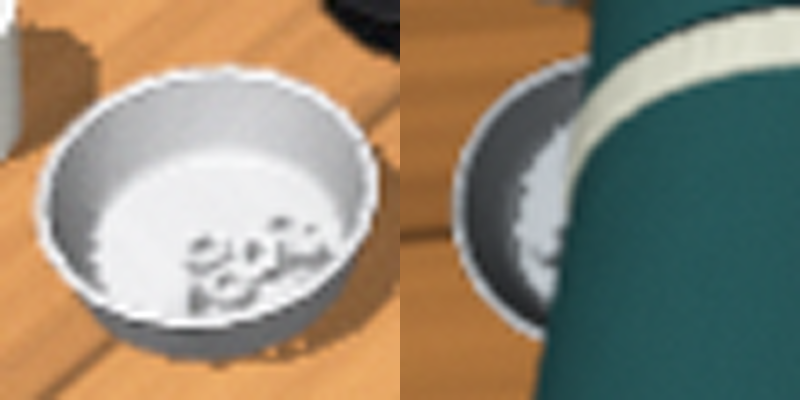

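Call:
jog_arm(rows=[0.5, -2, -4, 0, 0, 0, 7, 0.5, -4, -8, 0, 0, 0, 14, 0.5, -6, -12, 0, 0, 0, 21, 0.5, -9, -16, 0, 0, 0, 28, 0.5, -12, -20, 0, 0, 0, 36, 0.5, -12.5, -21.1, -1, 0, 0, 36, 0.5, -12.5, -21.1, -5, 0, 0, 36, 0.5, -12.5, -21.1, -9, 0, 0, 36, 0.5, -12.5, -21.1, -13, 0, 0, 36, 0.5, -12.5, -21.1, -16, 0, 0, 36, 0.5, -12.5, -21.1, -18, 0, 0, 36, 0.5, -12.5, -21.1, -19, 0, 0, 36, 0.5, -12.5, -21.1, -20, 0, 0, 36, 0.5, -12.5, -21.1, -20.5, 0, 0, 36, 0.5, -12.5, -21.1, -20.8, 0, 0, 36, 0.5, -12.5, -21.1, -21, 0, 0, 36, 0.5, -12.5, -21.1, -21, 0, 0, 36, 0.5, -12.5, -21.1, -21, 0, 0, 36])

```text
clock: 15.05
tool_pos: [573.3, -156.0, 21.7]
tcp_rot: [-3.134, -0.173, -0.001]
contact_force: [0.1, 0.5, -1.5]
width: 59.6
```

```bash
python3 - <<'E'
from h import *
s=readout.get_state(); print(s["qpos"].round(2),s["tool_pos"],s["width"],s["clock"],s["contact_force"])
t=grab("top"); 
# dish visible?
g=cv2.cvtColor(t["img"],cv2.COLOR_RGB2GRAY)[182:222:1,196:238]
for r in g: print(' '.join(f"{v//10:2d}" for v in r))
E
```

```text
[-0.03  0.66  0.33  1.83 -0.31  0.7  -0.99] [ 573.34486544 -156.01868439   21.68599119] 59.55395733220702 15.05 [ 0.10922623  0.52007489 -1.4826375 ]
11 11 11 11 11 10 15 17 16 14 11  8  7  7  7  8  9  9  9  9  9 10 10 10 10 10 10 10 10 10 14 17 17 14 10 10 11 11 11 11 11 11
11 11 11 11 11 14 17 15 10  7  7  7  8  8  8  8  8  9  9  9 10 10 10 10 10 10 10 10 10 10 10 12 14 16 15 11  9 10 11 11 11 11
11 11 11 11 15 16 13  9  7  7  7  7  8  8  8  8  9  9  9 10 10 10 10 10 10 10 10 10 11 10 10 10 10 13 17 16 10  8  9 10 11 11
11 11 12 15 16 11  7  7  7  7  7  7  8  8  8  8  9  9 10 10 11 11 11 11 11 11 11 11 11 11 11 11 11 10 13 17 16 10  5  7  8 10
11 11 15 15 11  7  7  7  7  7  7  7  8  7  8 10 11 11 12 13 14 14 14 14 14 13 12 12 11 11 11 11 11 11 11 12 17 15  9  5  5  7
11 15 16 11  7  7  7  7  7  7  7  7  8  8 10 11 14 17 17 17 17 17 17 17 17 17 17 16 14 13 12 11 11 11 11 10 14 17 13  6  5  5
13 16 12  7  7  7  7  7  7  7  7  8  9  9 14 16 18 19 19 19 19 19 19 19 19 19 19 18 17 16 15 13 12 11 11 11 11 15 16 10  5  5
16 14  8  6  7  7  7  7  7  7  7  8 13 15 18 19 19 19 19 19 19 19 19
[... 3389 characters left out ...]
9 19 18 18 19 18 18 18 18 17 16 14 11  9 12 17 16  9  6  6  6  6  6  6
12 12 12 13 16 17 12  6  3  4  4  5 11 15 17 19 19 19 19 19 18 19 18 18 18 18 19 18 16 13 11 14 17 15 10  6  6  6  6  6  6  6
12 12 12 12 13 15 17 16 10  5  4  4  5  7 11 14 16 17 18 19 19 19 19 19 17 16 15 14 10 13 16 16 14  9  6  6  6  6  6  6  6  6
12 12 12 13 12 12 15 17 16 15 10  5  4  4  5  7  8 11 14 15 15 15 15 15 12  9  9 13 15 16 14 10  6  6  6  6  6  6  6  6  6  6
12 12 12 12 12 12 12 12 15 17 16 15 15 12  8  6  5  5  5  6  6  7  7  9 14 15 15 15 15 11  6  6  6  6  6  6  6  6  6  6  6  8
12 12 12 12 12 12 12 12 12 12 15 17 16 15 15 16 15 15 15 15 15 15 15 16 16 15 15 11  7  6  6  6  6  6  6  6  6  6  6  8  9 11
```

Call:
jog_arm(rows=[0.5, 0, 0, -0.1, 0, 0, 0, 0.5, 0, 0, -0.2, 0, 0, 0, 0.5, 0, 0, -0.2, 0, 0, 0, 0.5, 0, 0, -0.2, 0, 0, 0])

```text
clock: 15.5
tool_pos: [573.3, -156.0, 20.4]
tcp_rot: [-3.134, -0.173, -0.001]
contact_force: [-8.9, 3.5, 21.3]
width: 59.8
```

Call:
jog_arm(rows=[0.5, 0, 0, 0.1, 0, 0, 0, 0.5, 0, 0, 0.1, 0, 0, 0, 0.75, 0, 0, 0.1, 0, 0, 0, 1, 0, 0, 0.1, 0, 0, 0, 1, 0, 0, 0.1, 0, 0, 0, 1, 0, 0, 0.1, 0, 0, 0, 1, 0, 0, 0.1, 0, 0, 0, 1, 0, 0, 1, 0, 0, 0, 1, 0, 0, 4, 0, 0, 0, 1, 0, 0, 8, 0, 0, 0, 1, 0, 0, 13, 0, 0, 0, 1, 0, 0, 18, 0, 0, 0, 1, -2, 0, 22, 0, 0, 0, 1, -3, 0, 22, 0, 0, 0, 1, -3, 0, 22, 0, 0, 0])

```text
clock: 17.0
tool_pos: [542.4, -156.2, 240.8]
tcp_rot: [-3.134, -0.172, -0.004]
contact_force: [-0.0, -0.0, -0.7]
width: 85.7
```

```bash
python3 - <<'E'
from h import *
import pickle
c=grab("wrist"); s=readout.get_state(); print(s["tool_pos"],s["width"],s["clock"])
save(c,"pics/final_w.png")
h=cv2.cvtColor(c["img"],cv2.COLOR_RGB2HSV)
# white label strip on the top, and light-board top face, cast on z=66
W=((h[...,1]<40)&(h[...,2]>190)).astype(np.uint8)
cs,_=cv2.findContours(W,0,2)
for k in sorted(cs,key=cv2.contourArea)[-5:]:
    b=cv2.boxPoints(cv2.minAreaRect(k)); print("white",cv2.contourArea(k),[plane(c,*p,66)[:2].round(0).tolist() for p in b])
B=((h[...,2]>200)&(h[...,0]>8)&(h[...,0]<25)).astype(np.uint8)|W
B=cv2.morphologyEx(B,cv2.MORPH_OPEN,np.ones((3,3)))
cs,_=cv2.findContours(B,0,2)
for k in sorted(cs,key=cv2.contourArea)[-4:]:
    b=cv2.boxPoints(cv2.minAreaRect(k)); print("board",cv2.contourArea(k),[plane(c,*p,66)[:2].round(0).tolist() for p in b])
# bystanders: compare before/after
T0=pickle.load(open("c0.pkl","rb"));
for n in("top","side"):
    d=grab(n); D=cv2.absdiff(d["img"],T0[n]["img"]).max(2)>45
    m=cv2.morphologyEx(D.astype(np.uint8),cv2.MORPH_OPEN,np.ones((2,2)))
    k,l,st,_=cv2.connectedComponentsWithStats(m)
    print(n,[r.tolist() for r in st[1:] if r[4]>8]); save(d,f"pics/final_{n}.png")
E
```

```text
[ 542.80654685 -155.81277561  239.6613298 ] 85.6434256193382 17.05
white 587.5 [[566.0, -407.0], [621.0, -404.0], [618.0, -419.0], [563.0, -423.0]]
white 1067.0 [[550.0, 3.0], [555.0, -25.0], [430.0, -32.0], [424.0, -0.0]]
white 1113.0 [[350.0, 199.0], [379.0, 184.0], [349.0, 113.0], [319.0, 126.0]]
white 1399.5 [[631.0, -141.0], [633.0, -159.0], [548.0, -170.0], [546.0, -150.0]]
white 5000.5 [[664.0, -130.0], [731.0, -159.0], [711.0, -228.0], [640.0, -203.0]]
board 1506.0 [[302.0, -114.0], [368.0, -116.0], [366.0, -219.0], [300.0, -223.0]]
board 3334.0 [[327.0, 221.0], [410.0, 178.0], [379.0, 100.0], [291.0, 138.0]]
board 4996.5 [[719.0, -140.0], [727.0, -210.0], [653.0, -225.0], [645.0, -149.0]]
board 6661.0 [[454.0, -136.0], [628.0, -121.0], [635.0, -179.0], [462.0, -204.0]]
top [[310, 108, 250, 312, 36074], [328, 176, 20, 6, 79], [437, 201, 14, 19, 155], [340, 203, 9, 7, 50], [209, 206, 3, 5, 11], [331, 206, 2, 5, 10], [333, 402, 10, 18, 75], [318, 416, 4, 4, 11]]
side [[297, 0, 263, 331, 31822], [515, 0, 12, 23, 68], [320, 33, 3, 5, 10], [296, 36, 2, 6, 12], [308, 91, 28, 23, 385], [323, 113, 5, 11, 47], [361, 151, 14, 7, 54], [380, 158, 12, 8, 43], [293, 169, 4, 4, 13], [284, 176, 6, 8, 39], [311, 181, 6, 5, 23], [316, 182, 13, 23, 105], [291, 185, 8, 9, 44], [304, 190, 5, 10, 42], [322, 194, 10, 7, 36], [337, 196, 3, 4, 12], [331, 200, 18, 13, 107], [327, 203, 5, 8, 28], [513, 240, 2, 5, 10], [229, 255, 9, 5, 22]]
```

```bash
python3 -c "
from rig import finish_job; print(finish_job())"
```

```text
the job is handed in; nothing more can be done
None
```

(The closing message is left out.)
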